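Lay a jar in the labelling cradle

ROBOT

A 6-joint arm with a two-finger parallel gripper is mounted at the origin on the work surface; the furniture and walls round the work are solid. World frame = base frame: x ahead of the robot, y to its left, z up, the work surface at z = 0. Lengths are in m, angles in rad, forces in N, time in s.
With the tool pointing down it reaches from about 0.375 to 0.825 m from the base axis. Payload 5.5 kg.
Tool frame: the origin (TCP) lies on the centre line of the jaws, within the pads' length; the fingertips stand 19 mm ahead of it and the grasp point (between the pads) is the TCP (bot.tip_reach is the distance from the TCP to the fingertips, in m); z points along the fingers, y is the line along which they close (so a half turn about z gives the same grasp; the last joint's range is limited). The gripper opens to 85 mm and grips with 20 to 120 N. Pads are 22 mm wide; open, the fingers measure 114 mm over their backs; the gripper's body (76 mm by 85 mm) begins 54 mm behind the grasp point. The pads swing forward as they close: fully open they stand 13 mm farther back than shut.
Start: joints at [-1.132, 0.314, -0.047, 1.21, 0, 1.571], TCP at [0.255, -0.543, 0.25] pointing down, gripper open.
Joint ranges: [-2.67, 2.67], [-0.69, 1.73], [-1.03, 1.25], [-2.08, 2.16], [-1.42, 1.45], [-3.14, 3.14]. Speed limits (rad/s): [2.39, 2.39, 3.01, 3.14, 3.14, 3.14].

INTERFACE

Orientations are given as a 3x3 rotation matrix whose columns are the frame's x, y, z axes.
In Python, from plant import bot gives the robot as it stands.
- The arm moves only by the tool servo_tool, never from a script. Its argument "series" is a list of rows, each a list of 7 numbers: the turn, a rotation vector about the tool's x, y, z each as a share of 5 degrees, from -1 to 1, then the shift along the tool's x, y, z each as a share of 30 mm, from -1 to 1, then the closure, from 0 (fully open) to 1 (shut). A call has 1 to 8 rows; each row shifts and turns the commanded pose from where the row before left it, along the tool's axes as they then stand; what a row does not reach is not made up. A row lasts 1/10 s, in which the tool goes at most 50 mm and 8.59 degrees, less where a joint would pass 70% of its speed; a pose out of reach is approached as far as the arm can. A call with a number of a shift or a turn outside -1 to 1 is refused whole. A call with a gripper value outside its range is refused whole. The fingers move at their own pace and stop on an object; "newtons" is the grip in N (left out, the last holds). Time passes only in rows, so rows that do not move let the fingers close. It gives the time, the measured TCP pose, the force, the opening and the grip force at its end, in the units of the state.
- bot.read_state(): the state, without advancing time (a new reading comes with each control period).
- bot.snapshot(name): name is "side" or "top"; returns a dict with "img" (400x640x3 uint8, red, green, blue), "vertical_fov" (degrees; the focal length in pixels is half the picture's height over the tangent of half this angle, whatever the lens; pixels are square), "cx", "cy" (the principal point, pixels), "k1" (the pictures are not rectified: a ray, as slopes to the right and down, at radius r is drawn at 1 + k1 r^2 times it, then the intrinsics apply), "rvec" (rotation vector, rad) and "tvec" (3), from world to camera coordinates, as OpenCV has them. Camera axes: x right, y down, z forward; pixel columns grow to the right and rows downward; lengths in m; the calibration is good to about 2 mm. A picture is of the moment at which its call begins. There is no depth.
- bot.finish_job(): hands the job in; it is judged then, once.
Trained networks look in the newest picture that a camera, given by its name, has taken for a name from the list of things; names that differ only in an ending like _2 or _b are one class to them, and where a whole thing is asked for, a point or a joint stands for the part that bears it (a point fixed in the world has none). Each returns a list of dicts, best first, with "score" (0 to 1); they miss things now and then, are a little off and sometimes report something else, mostly with a low value. They report only what shows in the picture. A call takes as long as a camera call. They do not tell look-alikes from the thing itself.
- bot.cut_out(camera, target): "mask" (400x640 bool, what is visible of it) and "bbox" ([left, top, right, bottom] in pixels, round what is visible of it).
- bot.tip_of(camera, target): "point" ([column, row] in pixels: a listed point, or the origin of a listed thing).
The state is a dict: "t": time; "qpos": joint angles; "dq": joint speeds; "effort": joint torques, N m; "tool_pos": TCP position; "orientation": TCP orientation; "force": force on the tool from outside, world axes, zero at the start; "moment": the same for the moment, N m; "opening": finger opening in m; "gripper_force": force on a finger pad.
Only numpy, scipy, OpenCV 4.12 (cv2) and the standard library are available. Lean on these libraries where they do the work, as an engineer would, in place of code of your own. Each camera call takes 0.05 s, during which the arm holds its last target. There are 200 camera calls.

TASK

Get the amber jar that stands in front of the roller cradle ready for labelling, only by pushing it, never gripping or lifting it. Slide it, standing, into the recess in the middle of the cradle's low front bar, push it near the top so that it tips over the bar and lies on its side on the two rollers with its lid towards the end stop, then push on its base until the lid sits fully home against the stop. Leave it lying there and do not disturb the label roll, the labelled jar, the tin or the marker.

Things in the scene. Friction and masses are not known exactly. Their poses are not given: they have to be found in the camera images.
- jar: Dark amber glass jar with a black screw lid, no label on its body, no sticker on its lid, closed and rigid, about 165 g, standing upright on the table 50 to 100 mm in front of the cradle, on the side away from the end stop. Body 67.6 mm across up to 66 mm high, lid 65.6 mm across, 78 mm high in all. Origin at the centre of its underside, z up through the lid.
- jar_middle (a point): Centre of the jar, on its axis 39 mm above its underside; 39 mm above the table when it stands, about 43.5 mm when it lies on the rollers.
- jar_lid (a point): Centre of the top face of the jar's lid, on its axis 78 mm above its underside.
- cradle: Low metal labelling cradle, 120 mm long, 84 mm wide (126 mm over two screw lugs), screwed down, does not move. Origin at table level in the middle of its front end; x points along it from front bar to end stop, y across, z up. Front bar 8 mm high, with a recess 36 mm wide and 7 mm deep in its middle for the jar's round foot; side rails 14 mm high, 34 to 42 mm either side of the middle.
- roller_bed (a point): Where the lying jar's axis runs, 50 mm behind the cradle's front end and 43.5 mm above the table, midway over two free-turning black rollers. These are 12 mm thick, lie along the cradle's x from 16 to 91 mm, 18 mm to either side of the middle, tops 14 mm above the table.
- front_edge (a point): Middle of the cradle's front end, at the top of the front bar, 8 mm above the table. A jar standing in the recess has its axis 29 mm in front of this. Pushed 60 mm up it turns about this edge: the pushed side swings forward and up, and a finger that does not rise with it may jam it. Leaning about 50 degrees it falls onto the rollers, base up to 12 mm in front of this point.
- stop_face (a point): Centre of the black rubber pad on the end stop (an upright plate 60 mm wide, 56 mm high) that the lid must touch: 92 mm from the cradle's front end along the cradle's x, 43.5 mm above the table. The pad looks towards the front bar.
- label_roll: White roll of stickers on a card core, 66 mm across, 30 mm high, lying flat; leave alone. Origin at the centre of its underside.
- labelled_jar: Amber jar with a black lid and a pale label on its body, 68 mm across, 78 mm high, standing; leave alone. Origin at the centre of its underside.
- wick_tin: Round grey tin with a press lid, 68 mm across, 36 mm high; leave alone. Origin at the centre of its underside.
- marker: Felt marker with a black cap, 134 mm long, 14 mm thick, lying; leave alone. Origin at the middle of its underside, y along the barrel.
Things that resemble listed ones, but are neither listed nor needed, are in the scene too. Leave any blue look-alike of the jar alone.

How it is judged:
On the way, in this order (a step that is already met when the one before it is completed fails the run):
1. the jar, still standing, stands in the recess of the front bar (x of jar in the frame of cradle above -0.036 m and y of jar in the frame of cradle between -0.012 and 0.012 m and angle between jar's own z axis and vertical below 0.35 rad), for 0.05 s.
2. the jar has been tipped over and lies along the rollers, lid towards the stop (angle between jar's own z axis and vertical between 1.45 and 1.69 rad and x of jar_lid in the frame of cradle above 0.05 m and angle between the z axis of jar and the x axis of cradle, either way round below 0.15 rad), for 0.1 s.
At the end, for the whole second after the job is handed in: The jar lies at rest on both rollers, its axis along the cradle within 4 degrees and 6 mm of the middle, with the lid's top face within 3.5 mm of the end stop's pad (x of jar_lid in the frame of cradle between 0.0885 and 0.095 m and y of jar_middle in the frame of cradle between -0.006 and 0.006 m and height (world z) of jar_middle between 0.039 and 0.048 m and angle between the z axis of jar and the x axis of cradle, either way round below 0.07 rad and linear speed of jar below 0.02 m/s and angular speed of jar below 0.3 rad/s); the robot touches nothing.
It fails at once if the jar was lifted or carried instead of pushed (height (world z) of jar_middle above 0.07 m or (angle between jar's own z axis and vertical below 0.12 rad and height (world z) of jar_middle above 0.05 m)).
It fails at once if the jar was knocked over before it had come up to the cradle's bar (angle between jar's own z axis and vertical above 0.6 rad and x of jar_middle in the frame of cradle below -0.055 m).
It fails at once if the label roll, the labelled jar, the tin or the marker was disturbed (distance of any of label_roll, labelled_jar, wick_tin, marker from where it was at the start of the episode above 0.02 m or angle between any of label_roll, labelled_jar, wick_tin's own z axis and vertical above 0.5 rad).
It also fails if it takes over 64 s, if anything falls off the work surface, if the arm or the gripper's body presses on something with over 40 N, if the wrist force passes 120 N, or if a joint passes its speed limit or range.

## Working session

There is one attempt and no reset: what is moved stays moved. The work goes in short steps, Python scripts to look and compute and a tool call to move; the robot and the scene stay as the last step left them, time stands still between calls to the robot, and variables do not carry over. Pictures are saved under pics/ and viewed, at most 10 in all, crops included, and the job is handed in when it is done.

Besides the shell and the picture viewer there is one more tool, called after "Request:" in YAML: its name, and indented under it one key for each argument. servo_tool: Moves the arm, as the interface text tells. Shift numbers are shares of 30 mm and turn numbers shares of 5 degrees, none past 1 either way. Its arguments: {"type":"object","properties":{"series":{"type":"array"},"newtons":{"type":"number"}},"required":["series"]}

```bash
ls; mkdir -p pics; cat > h.py <<'E'
import numpy as np, cv2
from plant import bot
def cam(s):
    R=cv2.Rodrigues(np.array(s["rvec"],float))[0]; t=np.array(s["tvec"],float).ravel()
    f=200/np.tan(np.radians(s["vertical_fov"])/2)
    return R,t,f
def ray(s,p):
    R,t,f=cam(s)
    d=np.array([(p[0]-s["cx"])/f,(p[1]-s["cy"])/f]); u=d.copy()
    for _ in range(30): u=d/(1+s["k1"]*(u@u))
    return -R.T@t, R.T@np.array([u[0],u[1],1])
def at_z(s,p,z):
    c,d=ray(s,p); return c+d*(z-c[2])/d[2]
def proj(s,X):
    R,t,f=cam(s); q=R@np.array(X,float)+t; u=q[:2]/q[2]; u=u*(1+s["k1"]*(u@u))
    return u*f+[s["cx"],s["cy"]]
E
python3 - <<'E'
from h import *
for n in("side","top"):
    s=bot.snapshot(n); cv2.imwrite(f"pics/{n}0.png",s["img"][:,:,::-1])
    R,t,f=cam(s); print(n,"cam at",(-R.T@t).round(3),f)
    for k,z in(("jar",0),("jar_lid",.078),("cradle",0),("front_edge",.008),("stop_face",.0435),("roller_bed",.0435),("labelled_jar",0),("label_roll",0),("wick_tin",0),("marker",0)):
        for d in bot.tip_of(n,k)[:3]: print(k,round(d["score"],2),np.round(d["point"]),at_z(s,d["point"],z)[:2].round(4))
E
```

```text
pics
side cam at [0.244 0.833 0.614] 444.12909833165463
jar 0.85 [325. 178.] [ 0.5333 -0.0583]
jar 0.67 [369. 182.] [ 0.423  -0.0714]
jar 0.65 [338. 155.] [ 0.5353 -0.1778]
jar_lid 0.98 [327. 150.] [ 0.5293 -0.061 ]
jar_lid 0.76 [336. 128.] [ 0.5446 -0.1834]
jar_lid 0.66 [364. 157.] [ 0.4378 -0.059 ]
cradle 0.69 [315. 203.] [0.5228 0.0519]
front_edge 0.86 [316. 197.] [0.5246 0.0407]
stop_face 0.83 [310. 209.] [0.505  0.1303]
roller_bed 0.61 [315. 196.] [0.5105 0.0835]
roller_bed 0.52 [311. 208.] [0.5044 0.1271]
labelled_jar 0.7 [282. 296.] [0.4854 0.3361]
label_roll 0.78 [231. 263.] [0.6144 0.2903]
wick_tin 0.75 [382. 221.] [0.3612 0.067 ]
wick_tin 0.33 [228. 262.] [0.6208 0.291 ]
marker 0.63 [338. 272.] [0.4091 0.2459]
top cam at [0.322 0.094 1.028] 416.7280524423039
jar 0.85 [368. 239.] [ 0.4307 -0.0603]
jar 0.74 [414. 198.] [ 0.531  -0.1801]
jar 0.64 [362. 194.] [ 0.5442 -0.0494]
jar_lid 0.81 [367. 190.] [ 0.5374 -0.0507]
jar_lid 0.69 [422. 189.] [ 0.5356 -0.1799]
jar_lid 0.68 [376. 236.] [ 0.4291 -0.0652]
cradle 0.73 [322. 206.] [0.5152 0.0523]
cradle 0.3 [368. 190.] [ 0.5539 -0.0666]
front_edge 0.6 [325. 199.] [0.5306 0.0454]
stop_face 0.96 [288. 214.] [0.4908 0.1356]
roller_bed 0.31 [324. 205.] [0.5101 0.0502]
roller_bed 0.3 [245. 250.] [0.4051 0.2374]
labelled_jar 0.67 [209. 218.] [0.4925 0.3345]
label_roll 0.75 [227. 168.] [0.6184 0.291 ]
wick_tin 0.6 [314. 267.] [0.3638 0.0765]
marker 0.76 [246. 251.] [0.4075 0.2413]
```

```bash
python3 - <<'E'
import cv2,numpy as np
a=cv2.imread("pics/side0.png")[110:250,230:430]; b=cv2.imread("pics/top0.png")[150:290,250:450]
cv2.imwrite("pics/c0.png",np.vstack([cv2.resize(x,None,fx=3,fy=2.1,interpolation=2) if 0 else cv2.resize(x,(420,294),interpolation=2) for x in(a,b)]))
E
```

```text
(no output)
```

View pics/top0.png

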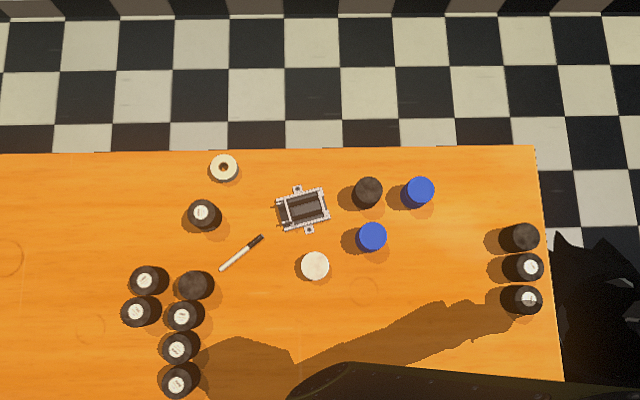

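View pics/c0.png

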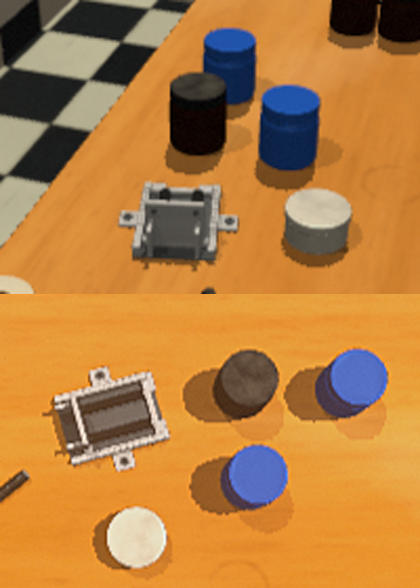

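The wanted jar is the dark one at top-view (367,190). Look-alikes are the blue jars at (420,189) and (372,236), the dark jars on the right at (525,237), (529,267) and (527,299), the cluster around (180,310), and the labelled jar at (204,213). Only (367,190) is dark, without a sticker, and in front of the bar. The cradle is at about (303,209), with its bar on the right and its stop on the left. Next I'll zoom in to get the cradle's pose.

```bash
python3 - <<'E'
import cv2,numpy as np
a=cv2.imread("pics/side0.png")[185:250,280:355]; b=cv2.imread("pics/top0.png")[175:240,265:340]
cv2.imwrite("pics/c1.png",np.hstack([cv2.resize(x,None,fx=5.3,fy=5.3,interpolation=cv2.INTER_CUBIC) for x in(a,b)]))
from h import *
for n in("side","top"):
    s=bot.snapshot(n)
    for k in("cradle","jar"):
      for d in bot.cut_out(n,k)[:3]:
        m=d["mask"].astype(np.uint8); c=max(cv2.findContours(m,0,2)[0],key=cv2.contourArea)
        print(n,k,round(d["score"],2),d["bbox"],m.sum(),cv2.minAreaRect(c))
        if k=="jar": print("  colour",s["img"][d["mask"]].mean(0).round())
E
```

```text
side cradle 0.95 [285.3, 196.9, 341.1, 233.6] 1416 ((314.47686767578125, 215.0790557861328), (53.15749740600586, 35.53158950805664), 2.2906100749969482)
side cradle 0.47 [327.3, 242.9, 353.1, 290.6] 345 ((338.9082946777344, 268.0155944824219), (48.29412078857422, 7.8235297203063965), 61.927513122558594)
side jar 0.73 [313.7, 145.6, 336.0, 184.5] 995 ((324.0, 163.5), (39.0, 26.0), 90.0)
  colour [30. 22. 17.]
side jar 0.58 [326.8, 123.6, 356.2, 157.2] 728 ((339.0423889160156, 140.347900390625), (35.45570755004883, 25.318374633789062), 87.1375961303711)
  colour [ 33.  56. 102.]
top cradle 0.59 [275.0, 186.1, 328.9, 232.9] 1717 ((301.7811584472656, 208.56661987304688), (49.03993606567383, 49.49747085571289), 73.0724868774414)
top jar 0.86 [400.3, 176.4, 437.2, 208.4] 844 ((417.00006103515625, 192.00001525878906), (28.284271240234375, 35.35533905029297), 45.0)
  colour [ 83.  95. 157.]
top jar 0.85 [349.6, 175.8, 383.3, 208.9] 765 ((366.30767822265625, 192.03846740722656), (26.625612258911133, 33.559364318847656), 33.6900634765625)
  colour [93. 70. 51.]
top jar 0.6 [355.6, 219.6, 383.9, 252.9] 779 ((371.0, 236.5), (28.991378784179688, 31.819805145263672), 45.0)
  colour [ 89. 102. 170.]
```

View pics/c1.png

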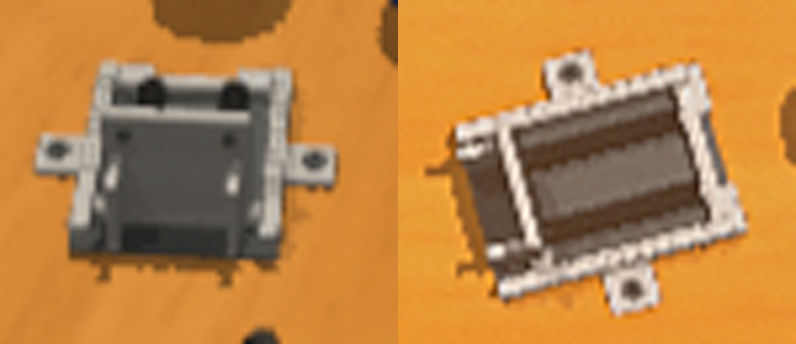

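Left panel is the side view: the end stop is near, the bar far, with screws at (291,213) and (339,215). Right panel is the top view: rail corners are at (321.5,187.6), (330.6,218.0), (285.3,230.7) and (276.2,199.0), and the recess is in the right-hand bar. Fitting the poses now.

```bash
python3 - <<'E'
from h import *
from scipy.optimize import least_squares
S={n:bot.snapshot(n) for n in("side","top")}
obs=[("top",(0,.042,None),0)]
# (cam, local pt, pixel); local y + is world -x side
L=[("top",(0,-.042,.014),(321.5,187.6)),("top",(0,.042,.014),(330.6,218.0)),("top",(.12,.042,.014),(285.3,230.7)),("top",(.12,-.042,.014),(276.2,199.0)),
("side",(0,-.042,.014),(299.4,197.3)),("side",(0,.042,.014),(334.7,198.6)),("side",(.12,-.042,0),(293.2,233.5)),("side",(.12,.042,0),(332.3,233.5)),
("top",("s",-.053,.005),(297.5,188.6)),("top",("s",.053,.005),(309.2,229.5)),("side",("s",-.053,.005),(290.75,213.3)),("side",("s",.053,.005),(339.4,215.2))]
def W(p,l):
    c,s=np.cos(p[2]),np.sin(p[2]); return [p[0]+c*l[0]-s*l[1],p[1]+s*l[0]+c*l[1],l[2]]
def res(p):
    return np.concatenate([proj(S[n],W(p,[p[3] if l[0]=="s" else l[0],l[1],l[2]]))-px for n,l,px in L])
r=least_squares(res,[.53,.04,1.87,.06],loss="soft_l1"); print(r.x.round(4),np.degrees(r.x[2])); print(res(r.x).reshape(-1,2).round(1))
p=r.x
# jar: silhouettes -> fit bbox
th=np.linspace(0,2*np.pi,72)
def jb(n,x,y):
    P=np.array([proj(S[n],[x+rr*np.cos(a),y+rr*np.sin(a),z]) for rr,z in((.0338,0),(.0338,.066),(.0328,.078)) for a in th])
    return np.r_[P.min(0),P.max(0)]
g=cv2.cvtColor(S["side"]["img"],cv2.COLOR_RGB2HSV)
B={n:next(d["bbox"] for d in bot.cut_out(n,"jar") if S[n]["img"][d["mask"]].mean(0)[2]<60) for n in S}
def rj(q): return np.concatenate([jb(n,*q)-B[n] for n in S])
for n in S: print(n,least_squares(lambda q:jb(n,*q)-B[n],[.535,-.05],loss="soft_l1",diff_step=1e-3).x)
q=least_squares(rj,[.535,-.05],loss="soft_l1",diff_step=1e-3); print(q.x,q.fun.round(1),rj(q.x).round(1))
j=q.x; c,s=np.cos(p[2]),np.sin(p[2]); d=j-p[:2]; print("jar in cradle",c*d[0]+s*d[1],-s*d[0]+c*d[1])
np.save("pose.npy",p)
st=bot.read_state();print(st["t"],st["tool_pos"],st["orientation"],st["force"])
E
```

```text
[0.5215 0.0415 1.8259 0.0593] 104.61674647926128
[[ 0.4 -1. ]
 [ 0.8  0.5]
 [-0.9  1.1]
 [-0.8  0.5]
 [-0.8 -2.3]
 [-0.  -2.2]
 [-0.6 -0.3]
 [-0.1  1.4]
 [ 0.4  1. ]
 [ 0.3  0.3]
 [ 0.2  0.2]
 [-0.9  0.3]]
side [ 0.53093536 -0.05517451]
top [ 0.54068915 -0.05394725]
[ 0.53923983 -0.05388774] [-7.  -0.4  0.1 -0.3 -0.5  0.4  0.4  0.8] [-7.  -0.4  0.1 -0.3 -0.5  0.4  0.4  0.8]
jar in cradle -0.09675157318153296 0.0069255968448367
1.6 [ 0.25490964 -0.54314643  0.25032435] [[ 9.05273866e-01  4.24828465e-01  4.90035843e-05]
 [ 4.24828465e-01 -9.05273867e-01  9.30169631e-06]
 [ 4.83132896e-05  1.23975349e-05 -9.99999999e-01]] [ 0.64967536 -0.4245139   0.07242536]
```

```bash
cat >> h.py <<'E'
from scipy.optimize import least_squares
th=np.linspace(0,2*np.pi,72)
def jb(s,x,y):
    P=np.array([proj(s,[x+r*np.cos(a),y+r*np.sin(a),z]) for r,z in((.0338,0),(.0338,.066),(.0328,.078)) for a in th])
    return np.r_[P.min(0),P.max(0)]
E
python3 - <<'E'
from h import *
p=np.load("pose.npy")
S={n:bot.snapshot(n) for n in("side","top")}
s=S["side"]; g=s["img"].max(2)
sub=g[135:190,300:350]
for r in (152,160,168,175,181): print(r,''.join('#' if v<50 else '.' for v in g[r,300:350]),g[r,305:342:2])
print("pred side",jb(s,.539,-.054),jb(s,.533,-.055))
print("pred top",jb(S["top"],.539,-.054))
g=S["top"]["img"].max(2).astype(int)
for r in range(172,214,3): print(r,g[r,345:390:2])
# refit cradle
L=[("top",(0,-.042,.008),(321.5,187.6)),("top",(0,.042,.008),(330.6,218.0)),("top",(.12,.042,.014),(285.3,230.7)),("top",(.12,-.042,.014),(276.2,199.0)),
("side",(0,-.042,.008),(299.4,197.3)),("side",(0,.042,.008),(334.7,198.6)),("side",(.12,-.042,0),(293.2,233.5)),("side",(.12,.042,0),(332.3,233.5)),
("top",("s",-.053,.005),(297.5,188.6)),("top",("s",.053,.005),(309.2,229.5)),("side",("s",-.053,.005),(290.75,213.3)),("side",("s",.053,.005),(339.4,215.2))]
def W(p,l):
    c,s=np.cos(p[2]),np.sin(p[2]); return [p[0]+c*l[0]-s*l[1],p[1]+s*l[0]+c*l[1],l[2]]
for sel in (("top",),("side",),("top","side")):
    res=lambda p:np.concatenate([proj(S[n],W(p,[p[3] if l[0]=="s" else l[0],l[1],l[2]]))-px for n,l,px in L if n in sel])
    r=least_squares(res,[.53,.04,1.87,.06],loss="soft_l1"); print(sel,r.x.round(4),np.degrees(r.x[2]).round(1),np.abs(res(r.x)).max())
np.save("pose.npy",r.x)
E
```

```text
152 ...........#........................##............ [211 214 217  38  56  56  54  54  54  60  65  68  72  73  66  58  35  73
  75]
160 ...........###########################............ [217 214 210  16  13   6  11   8  11   7   9   3   3   8  12  13  40 103
 101]
168 ...........##########################............. [217 219 217  15  10   7  11  15  15  15  12  13   9   7  14  14  87 204
 222]
175 ...........##########################............. [216 218 220   7  16  14  16  16  16  19  18  18  21  16  15  14  83 192
 188]
181 ...............####################............... [219 219 162 124  99  24  17  17  16  15  19  17  17  13  20  98 189 184
 186]
pred side [308.51273461 144.4292099  336.30838967 185.56832344] [310.97491382 144.60939739 338.7935576  185.78275843]
pred top [350.48598915 175.45330844 382.18738474 209.10459428]
172 [232 234 233 233 233 232 233 231 231 233 232 233 232 232 232 233 231 233
 233 232 232 232 232]
175 [232 232 231 233 232 233 232 232 233 236 240 244 245 241 235 233 233 232
 234 233 233 233 232]
178 [234 231 233 232 233 231 233 245 185  86  91 10
[... 636 characters left out ...]
 149]
199 [148 149 151 142  69  73  74  76 101  99 104 102 103 105 104 101  94 142
 227 235 154 152 153]
202 [151 149 148 154  95  69  75  73  72  74  80  85  88  87  82  59 191 225
 222 220 240 153 151]
205 [152 152 148 149 153 111  68  73  73  73  75  75  77  76  48 238 226 224
 224 224 234 222 149]
208 [151 152 157 155 155 157 128 113  72  63  56  49 146 204 232 228 226 227
 227 227 233 232 240]
211 [239 217 215 216 217 218 217 192 233 229 225 223 223 222 221 223 223 225
 226 224 233 233 233]
('top',) [0.5232 0.041  1.8267 0.0605] 104.7 1.0965098526408497
('side',) [0.5212 0.0408 1.8299 0.059 ] 104.8 1.1854845268079828
('top', 'side') [0.5221 0.0407 1.8288 0.0601] 104.8 1.0816875325139677
```

Cradle: origin (0.522, 0.041), yaw 104.8°. Jar: about (0.5365, -0.0545), which is (-0.096, +0.010) in the cradle frame. The plan is to push with half-open fingers, which centre the jar, with tool x along cradle x. First I move above the spot behind the jar.

Request:
servo_tool:
  series:
    - [0, 0, 0, 0.94, -0.556, 0, 0.5]
    - [0, 0, 0, 0.94, -0.556, 0, 0.5]
    - [0, 0, 0, 0.94, -0.556, 0, 0.5]
    - [0, 0, 0, 0.94, -0.556, 0, 0.5]
    - [0, 0, 0, 0.94, -0.556, 0, 0.5]
    - [0, 0, 0, 0.94, -0.556, 0, 0.5]
    - [0, 0, 0, 0.94, -0.556, 0, 0.5]
    - [0, 0, 0, 0.94, -0.556, 0, 0.5]

```text
t: 2.5
tool_pos: [0.4031, -0.3254, 0.2505]
orientation: [[0.905, 0.425, 0.0], [0.425, -0.905, -0.0], [0.0, 0.0, -1.0]]
force: [0.3, -0.2, -0.5]
opening: 0.0427
gripper_force: 0.0
```

Request:
servo_tool:
  series:
    - [0, 0, 0, 0.94, -0.556, 0, 0.5]
    - [0, 0, 0, 0.94, -0.556, 0, 0.5]
    - [0, 0, 0, 0.94, -0.556, 0, 0.5]
    - [0, 0, 0, 0.94, -0.556, 0, 0.5]
    - [0, 0, 0, 0.94, -0.556, 0, 0.5]
    - [0, 0, 0, 0.94, -0.556, 0, 0.5]
    - [0, 0, 0, 0.94, -0.556, 0, 0.5]
    - [0, 0, 0, 0.94, -0.556, 0, 0.5]

```text
t: 3.3
tool_pos: [0.5507, -0.1087, 0.2504]
orientation: [[0.905, 0.425, 0.0], [0.425, -0.905, -0.0], [0.0, 0.0, -1.0]]
force: [0.8, -0.4, 0.6]
opening: 0.0427
gripper_force: 0.0
```

Request:
servo_tool:
  series:
    - [0, 0, -1, 0, 0, 0, 0.5]
    - [0, 0, -1, 0, 0, 0, 0.5]
    - [0, 0, -1, 0, 0, 0, 0.5]
    - [0, 0, -1, 0, 0, 0, 0.5]
    - [0, 0, -1, 0, 0, 0, 0.5]
    - [0, 0, -1, 0, 0, 0, 0.5]
    - [0, 0, -1, 0, 0, 0, 0.5]
    - [0, 0, -1, 0, 0, 0, 0.5]

```text
t: 4.1
tool_pos: [0.55, -0.1099, 0.2504]
orientation: [[0.417, 0.909, 0.0], [0.909, -0.417, 0.0], [0.0, 0.0, -1.0]]
force: [0.2, 0.8, -0.8]
opening: 0.0428
gripper_force: 0.0
```

Request:
servo_tool:
  series:
    - [0, 0, -1, 0, 0, 0, 0.5]
    - [0, 0, -1, 0, 0, 0, 0.5]
    - [0, 0, -1, 0, 0, 0, 0.5]
    - [0, 0, -1, 0, 0, 0, 0.5]
    - [0, 0, -1, 0, 0, 0, 0.5]
    - [0, 0, -1, 0, 0, 0, 0.5]
    - [0, 0, -1, 0, 0, 0, 0.5]
    - [0, 0, -0.94, 0, 0, 0, 0.5]

```text
t: 4.9
tool_pos: [0.55, -0.1099, 0.2503]
orientation: [[-0.26, 0.966, 0.0], [0.966, 0.26, 0.0], [-0.0, 0.0, -1.0]]
force: [0.1, -0.5, -0.6]
opening: 0.0429
gripper_force: 0.0
```

```bash
cat >> h.py <<'E'
p=np.load("pose.npy"); C,Sn=np.cos(p[2]),np.sin(p[2])
def tocr(w): d=np.array(w[:2])-p[:2]; return np.array([C*d[0]+Sn*d[1],-Sn*d[0]+C*d[1]])
def rep():
    s=bot.read_state(); o=np.array(s["orientation"]); f=np.array(s["force"])
    print("t",round(s["t"],2),"tcp cr",tocr(s["tool_pos"]).round(4),"z",round(s["tool_pos"][2],4),"yaw err",round(np.degrees(np.arctan2(o[1,0],o[0,0])-p[2]),2),"zax",o[:,2].round(3),"F cr",(C*f[0]+Sn*f[1]).round(2),(-Sn*f[0]+C*f[1]).round(2),f[2].round(2),"open",round(s["opening"],4),"reach",bot.tip_reach,"q",np.round(s["qpos"],2))
E
python3 -c "
from h import *
rep()"
```

```text
t 4.9 tcp cr [-0.1527  0.0114] z 0.2503 yaw err 0.26 zax [ 0.  0. -1.] F cr -0.53 0.06 -0.59 open 0.0429 reach 0.019 q [-0.2   0.24 -0.14  1.19  0.    1.11]
```

Request:
servo_tool:
  series:
    - [0, 0, 0, 0, 0, 1, 0.5]
    - [0, 0, 0, 0, 0, 1, 0.5]
    - [0, 0, 0, 0, 0, 1, 0.5]
    - [0, 0, 0, 0, 0, 1, 0.5]
    - [0, 0, 0, 0, 0, 0.7, 0.5]

```text
t: 5.4
tool_pos: [0.549, -0.1097, 0.1073]
orientation: [[-0.256, 0.967, -0.002], [0.967, 0.256, 0.0], [0.001, -0.002, -1.0]]
force: [0.7, -0.1, -0.7]
opening: 0.0428
gripper_force: 0.0
```

```bash
cat > look.py <<'E'
import sys
from h import *
rep(); o=[]
for n,(x,y) in(("side",(290,110)),("top",(290,160))):
    s=bot.snapshot(n); o.append(cv2.resize(s["img"][y:y+100,x:x+100,::-1],(400,400),interpolation=cv2.INTER_CUBIC))
cv2.imwrite(f"pics/{sys.argv[1]}.png",np.hstack(o))
E
python3 look.py d1
```

```text
t 5.4 tcp cr [-0.1523  0.0123] z 0.1073 yaw err 0.06 zax [-0.002  0.    -1.   ] F cr -0.26 -0.66 -0.67 open 0.0428 reach 0.019 q [-0.2   0.34 -0.35  0.88 -0.    1.11]
```

View pics/d1.png

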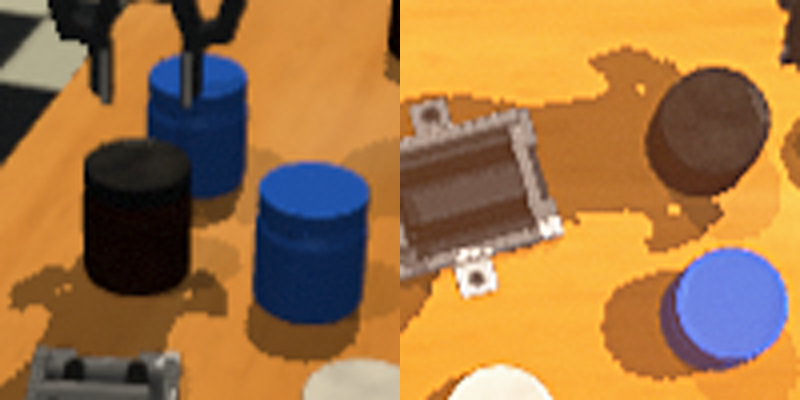

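Side view: the fingertips at (315,135) and (337,135) straddle the jar's axis (324,165) and are clear behind it. The blue jars are clear too. Descending, then making contact.

Request:
servo_tool:
  series:
    - [0, 0, 0, 0, 0, 0.8, 0.5]
    - [0, 0, 0, 0, 0, 0.8, 0.5]
    - [0, 0, 0, 0, 0, 0.6, 0.5]
    - [0, 0, 0, 0, 0, 0, 0.5]

```text
t: 5.9
tool_pos: [0.5488, -0.1096, 0.0423]
orientation: [[-0.256, 0.967, -0.003], [0.967, 0.256, 0.001], [0.001, -0.003, -1.0]]
force: [-0.9, 0.4, -0.0]
opening: 0.0427
gripper_force: 0.0
```

Request:
servo_tool:
  series:
    - [0, 0, 0, 0.2, 0, 0, 0.5]
    - [0, 0, 0, 0.2, 0, 0, 0.5]
    - [0, 0, 0, 0.2, 0, 0, 0.5]
    - [0, 0, 0, 0.2, 0, 0, 0.5]
    - [0, 0, 0, 0.2, 0, 0, 0.5]

```text
t: 6.4
tool_pos: [0.5432, -0.0809, 0.0444]
orientation: [[-0.256, 0.967, 0.002], [0.967, 0.256, -0.001], [-0.002, 0.002, -1.0]]
force: [0.7, -3.4, 3.4]
opening: 0.0427
gripper_force: 1.9
```

```bash
cat > jar.py <<'E'
from h import *
rep()
for n in("side","top"):
    s=bot.snapshot(n)
    m=[d for d in bot.cut_out(n,"jar") if s["img"][d["mask"]].mean(0)[2]<60]
    for d in m[:2]:
        B=np.array(d["bbox"]); q=least_squares(lambda q:jb(s,*q)-B,[.53,-.02],loss="soft_l1",diff_step=1e-3)
        print(n,round(d["score"],2),B,"standing jar cr",tocr(q.x).round(4),q.fun.round(1))
E
python3 jar.py
```

```text
t 6.4 tcp cr [-0.123   0.0106] z 0.0444 yaw err 0.06 zax [ 0.002 -0.001 -1.   ] F cr -3.43 0.16 3.42 open 0.0427 reach 0.019 q [-0.15  0.39 -0.45  0.73 -0.    1.16]
side 0.63 [313.  147.6 337.5 186.9] standing jar cr [-0.0872  0.0152] [-1.8 -1.4  1.7  0.8]
top 0.66 [346.3 175.5 374.7 209.9] standing jar cr [-0.0815  0.0047] [-1.6  0.4  1.3 -0.4]
```

Request:
servo_tool:
  series:
    - [0, 0, 0, 0.2, 0.044, 0, 0.5]
    - [0, 0, 0, 0.2, 0.044, 0, 0.5]
    - [0, 0, 0, 0.2, 0.044, 0, 0.5]
    - [0, 0, 0, 0.2, 0.044, 0, 0.5]
    - [0, 0, 0, 0.2, 0.044, 0, 0.5]
    - [0, 0, 0, 0.2, 0.044, 0, 0.5]
    - [0, 0, 0, 0.15, 0.044, 0, 0.5]
    - [0, 0, 0, 0.1, 0.04, 0, 0.5]

```text
t: 7.4
tool_pos: [0.541, -0.0356, 0.0432]
orientation: [[-0.257, 0.967, -0.0], [0.967, 0.257, 0.0], [0.0, -0.0, -1.0]]
force: [-0.3, -2.3, 2.2]
opening: 0.0423
gripper_force: 1.2
```

```bash
python3 jar.py
```

```text
t 7.4 tcp cr [-0.0786  0.0012] z 0.0432 yaw err 0.08 zax [-0.  0. -1.] F cr -2.16 0.91 2.22 open 0.0423 reach 0.019 q [-0.07  0.38 -0.47  0.72  0.    1.25]
side 0.93 [309.1 156.3 335.  198.8] standing jar cr [-0.0399  0.0105] [-1.6 -0.4  1.6  0.2]
top 0.75 [327.8 179.7 358.3 210.9] standing jar cr [-0.0391 -0.0005] [ 0.2 -1.1 -0.2  1.2]
```

Request:
servo_tool:
  series:
    - [0, 0, 0, 0.1, 0.03, 0, 0.5]
    - [0, 0, 0, 0.1, 0.03, 0, 0.5]
    - [0, 0, 0, 0.08, 0, 0, 0.5]
    - [0, 0, 0, 0, 0, 0, 0.5]

```text
t: 8.0
tool_pos: [0.5408, -0.0272, 0.0432]
orientation: [[-0.256, 0.967, -0.0], [0.967, 0.256, 0.0], [0.0, 0.0, -1.0]]
force: [0.9, 0.3, -1.1]
opening: 0.0426
gripper_force: 0.2
```

```bash
python3 jar.py; python3 look.py d2
```

```text
t 8.0 tcp cr [-0.0704 -0.0008] z 0.0432 yaw err 0.08 zax [-0.  0. -1.] F cr 0.06 -0.93 -1.06 open 0.0426 reach 0.019 q [-0.05  0.38 -0.47  0.72  0.    1.26]
side 0.61 [306.8 158.8 332.2 201.8] standing jar cr [-0.0278  0.0053] [-2.  -0.3  1.9  0.2]
top 0.86 [324.6 179.7 355.9 211.7] standing jar cr [-0.0323 -0.0015] [ 0.8 -0.7 -0.7  0.8]
t 8.2 tcp cr [-0.0707 -0.0007] z 0.0433 yaw err 0.06 zax [-0.  0. -1.] F cr 0.12 0.51 -0.43 open 0.0426 reach 0.019 q [-0.05  0.38 -0.47  0.72  0.    1.26]
```

View pics/d2.png

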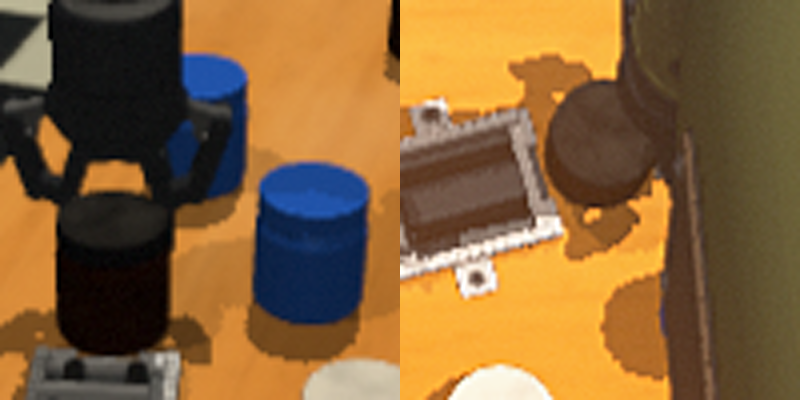

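The jar's foot is at the bar and centred: its axis is at side (318.5,…), matching the roller mid-line extended. Pushing the last few millimetres until contact.

Request:
servo_tool:
  series:
    - [0, 0, 0, 0.07, 0, 0, 0.5]
    - [0, 0, 0, 0.07, 0, 0, 0.5]
    - [0, 0, 0, 0, 0, 0, 0.5]

```text
t: 8.6
tool_pos: [0.5397, -0.0233, 0.0433]
orientation: [[-0.256, 0.967, 0.0], [0.967, 0.256, 0.0], [0.0, 0.0, -1.0]]
force: [0.0, 0.1, -0.2]
opening: 0.0428
gripper_force: 0.2
```

```bash
python3 jar.py
```

```text
t 8.6 tcp cr [-0.0664 -0.0007] z 0.0433 yaw err 0.07 zax [ 0.  0. -1.] F cr 0.11 -0.07 -0.22 open 0.0428 reach 0.019 q [-0.04  0.38 -0.47  0.72  0.    1.27]
side 0.69 [305.9 158.4 333.8 197.7] standing jar cr [-0.0402  0.0053] [-0.6 -2.6  0.6  1.1]
top 0.59 [322.2 179.2 349.5 209.8] standing jar cr [-0.0226 -0.0072] [-1.2 -1.4  1.   1.6]
```

Request:
servo_tool:
  series:
    - [0, 0, 0, 0.05, 0, 0, 0.5]
    - [0, 0, 0, 0.05, 0, 0, 0.5]

```text
t: 9.0
tool_pos: [0.5393, -0.0212, 0.0435]
orientation: [[-0.256, 0.967, 0.001], [0.967, 0.256, -0.002], [-0.002, 0.0, -1.0]]
force: [1.0, -4.8, 3.2]
opening: 0.0429
gripper_force: 2.2
```

```bash
python3 look.py d3; python3 jar.py
```

```text
t 9.0 tcp cr [-0.0643 -0.0009] z 0.0435 yaw err 0.04 zax [ 0.001 -0.002 -1.   ] F cr -4.92 0.23 3.18 open 0.0429 reach 0.019 q [-0.04  0.38 -0.47  0.72 -0.    1.27]
t 9.1 tcp cr [-0.0642 -0.0009] z 0.0436 yaw err 0.05 zax [ 0.001 -0.002 -1.   ] F cr -4.63 0.03 1.44 open 0.0428 reach 0.019 q [-0.04  0.37 -0.47  0.72 -0.    1.27]
side 0.65 [306.  161.7 333.3 201.2] standing jar cr [-0.0265  0.0058] [-1.  -2.9  1.   1.1]
top 0.86 [322.9 179.  350.2 212.5] standing jar cr [-0.0234 -0.004 ] [-1.2 -0.   1.   0. ]
```

View pics/d3.png

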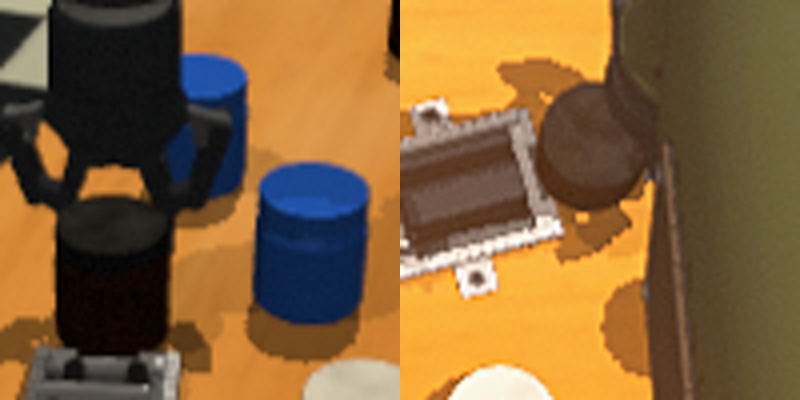

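A steady 4.7 N with the jar upright: it's seated in the recess (left view: the foot touches the bar at (318,197)). Backing off, rising and closing the fingers.

Request:
servo_tool:
  series:
    - [0, 0, 0, -0.4, 0, 0, 0.5]
    - [0, 0, 0, -0.5, 0, 0, 1]
    - [0, 0, 0, 0, 0, -0.6, 1]
    - [0, 0, 0, 0, 0, -0.52, 1]
    - [0, 0, 0, 0, 0, 0, 1]
    - [0, 0, 0, 0, 0, 0, 1]

```text
t: 9.9
tool_pos: [0.5461, -0.0472, 0.0766]
orientation: [[-0.256, 0.967, 0.0], [0.967, 0.256, 0.0], [0.0, 0.0, -1.0]]
force: [-0.5, -0.0, 0.4]
opening: -0.0001
gripper_force: 0.0
```

```bash
python3 jar.py
```

```text
t 9.9 tcp cr [-0.0912 -0.0008] z 0.0766 yaw err 0.03 zax [ 0.  0. -1.] F cr 0.08 0.49 0.42 open -0.0001 reach 0.019 q [-0.09  0.35 -0.42  0.8   0.    1.23]
side 0.87 [308.4 159.7 332.9 200.2] standing jar cr [-0.0313  0.0077] [-2.4 -2.   2.3  0.9]
top 0.78 [321.6 178.3 354.7 212.1] standing jar cr [-0.0283 -0.004 ] [ 1.9  0.1 -1.5 -0.1]
```

Request:
servo_tool:
  series:
    - [0, 0, 0, 0.3, 0, 0, 1]
    - [0, 0, 0, 0.15, 0, 0, 1]
    - [0, 0, 0, 0.1, 0, 0, 1]

```text
t: 10.4
tool_pos: [0.5413, -0.0299, 0.0767]
orientation: [[-0.257, 0.966, -0.0], [0.966, 0.257, 0.0], [0.0, -0.0, -1.0]]
force: [-0.4, -0.4, -0.0]
opening: -0.0
gripper_force: 0.0
```

```bash
python3 -c "
from h import *
rep()"
```

```text
t 10.4 tcp cr [-0.0732 -0.0006] z 0.0767 yaw err 0.11 zax [-0.  0. -1.] F cr -0.26 0.45 -0.04 open -0.0 reach 0.019 q [-0.06  0.34 -0.43  0.8   0.    1.26]
```

Request:
servo_tool:
  series:
    - [0, 0, 0, 0.08, 0, 0, 1]
    - [0, 0, 0, 0.16, 0, -0.17, 1]
    - [0, 0, 0, 0.16, 0, -0.17, 1]
    - [0, 0, 0, 0.19, 0, -0.15, 1]
    - [0, 0, 0, 0.19, 0, -0.14, 1]

```text
t: 10.9
tool_pos: [0.5356, -0.0075, 0.0963]
orientation: [[-0.256, 0.967, 0.0], [0.967, 0.256, 0.0], [0.0, 0.0, -1.0]]
force: [0.0, -0.3, -0.3]
opening: 0.0002
gripper_force: 0.2
```

```bash
python3 look.py d4
```

```text
t 10.9 tcp cr [-0.0501 -0.0007] z 0.0963 yaw err 0.07 zax [ 0.  0. -1.] F cr -0.32 0.08 -0.3 open 0.0002 reach 0.019 q [-0.01  0.31 -0.43  0.84  0.    1.3 ]
```

View pics/d4.png

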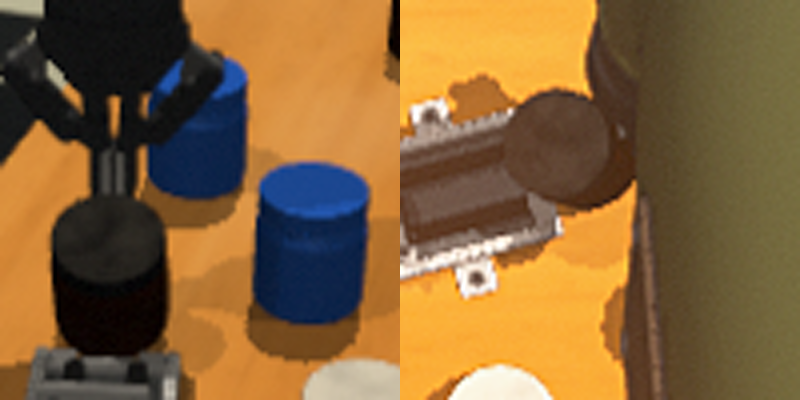

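The jar leans about 20° forward over the bar, lid at top (425→crop 560,140), straight along the cradle. I'll continue along the arc.

Request:
servo_tool:
  series:
    - [0, 0, 0, 0.21, 0, -0.11, 1]
    - [0, 0, 0, 0.21, 0, -0.1, 1]
    - [0, 0, 0, 0.22, 0, -0.07, 1]
    - [0, 0, 0, 0.22, 0, -0.06, 1]
    - [0, 0, 0, 0.15, 0, -0.02, 1]
    - [0, 0, 0, 0.12, 0, -0.02, 1]
    - [0, 0, 0, 0, 0, 0, 1]
    - [0, 0, 0, 0, 0, 0, 1]

```text
t: 11.8
tool_pos: [0.5269, 0.0247, 0.1071]
orientation: [[-0.256, 0.967, -0.0], [0.967, 0.256, -0.0], [0.0, -0.0, -1.0]]
force: [-0.8, 0.4, -0.3]
opening: -0.0001
gripper_force: 0.1
```

```bash
python3 look.py d5
```

```text
t 11.8 tcp cr [-0.0167 -0.0005] z 0.1071 yaw err 0.07 zax [-0. -0. -1.] F cr 0.58 0.68 -0.29 open -0.0001 reach 0.019 q [ 0.05  0.28 -0.43  0.85 -0.    1.36]
```

View pics/d5.png

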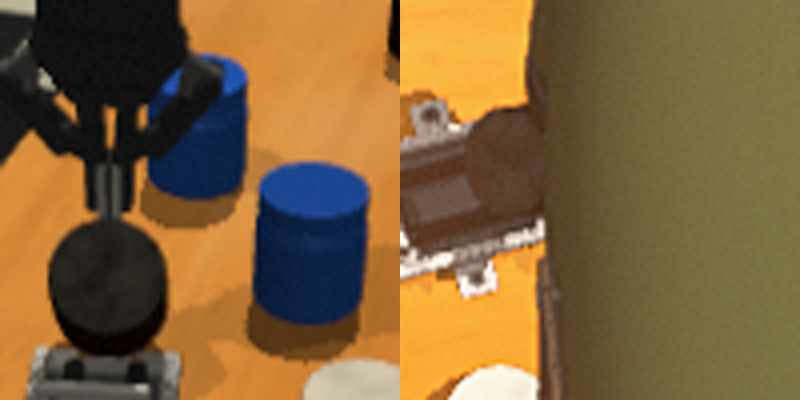

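The jar leans about 45° at side (317,181) and is not over yet. A little further.

Request:
servo_tool:
  series:
    - [0, 0, 0, 0.12, 0, -0.01, 1]
    - [0, 0, 0, 0.12, 0, 0, 1]
    - [0, 0, 0, 0.12, 0, 0, 1]
    - [0, 0, 0, 0, 0, 0, 1]
    - [0, 0, 0, 0, 0, 0, 1]
    - [0, 0, 0, 0, 0, 0, 1]

```text
t: 12.5
tool_pos: [0.5242, 0.0351, 0.1075]
orientation: [[-0.256, 0.967, 0.0], [0.967, 0.256, -0.0], [-0.0, 0.0, -1.0]]
force: [0.4, 0.9, 0.2]
opening: 0.0001
gripper_force: 0.0
```

```bash
python3 look.py d6; python3 - <<'E'
from h import *
s=bot.snapshot("side")
for k in("jar_lid","jar_middle"):
    for d in bot.tip_of("side",k)[:2]: print(k,round(d["score"],2),d["point"],tocr(at_z(s,d["point"],.0435)))
for d in bot.cut_out("side","jar")[:3]: print(d["score"],d["bbox"],s["img"][d["mask"]].mean(0))
E
```

```text
t 12.5 tcp cr [-0.006  -0.0007] z 0.1075 yaw err 0.07 zax [ 0. -0. -1.] F cr 0.78 -0.61 0.19 open 0.0001 reach 0.019 q [ 0.07  0.28 -0.44  0.85 -0.    1.38]
jar_lid 0.69 [317.9, 203.9] [0.0719103  0.00860504]
jar_lid 0.62 [336.9, 127.2] [-0.29266777  0.03639205]
jar_middle 0.89 [366.0, 170.9] [-0.06708675  0.11409071]
jar_middle 0.69 [318.3, 194.4] [0.03669319 0.00698788]
0.81 [352.1, 148.8, 383.5, 187.5] [21.51707317 45.86829268 89.7902439 ]
0.66 [327.8, 122.9, 355.1, 156.1] [24.56979405 44.82837529 83.64759725]
0.63 [303.8, 172.6, 330.4, 205.3] [24.42179072 15.97087379 11.62459547]
```

View pics/d6.png

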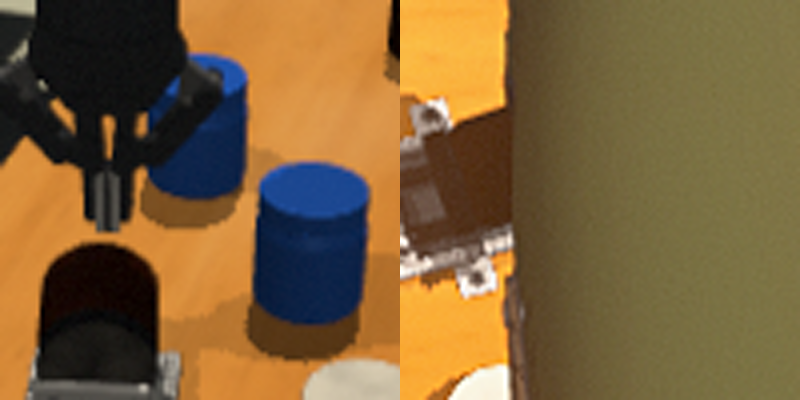

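The jar has toppled and lies on the rollers with its lid towards the stop: side (316,180)–(316,202), and the finger is clear of it. Retreating, lowering to axis height, then pushing on the base.

Request:
servo_tool:
  series:
    - [0, 0, 0, -0.5, 0, 0, 1]
    - [0, 0, 0, -1, 0, 0, 1]
    - [0, 0, 0, 0, 0, 0.8, 1]
    - [0, 0, 0, 0, 0, 0.8, 1]
    - [0, 0, 0, 0, 0, 0.35, 1]
    - [0, 0, 0, 0, 0, 0, 1]

```text
t: 13.4
tool_pos: [0.5344, -0.0089, 0.0475]
orientation: [[-0.256, 0.967, -0.003], [0.967, 0.256, -0.0], [0.001, -0.003, -1.0]]
force: [0.5, -1.1, -0.1]
opening: -0.0003
gripper_force: 0.0
```

Request:
servo_tool:
  series:
    - [0, 0, 0, 0.2, 0, 0, 1]
    - [0, 0, 0, 0.2, 0, 0, 1]
    - [0, 0, 0, 0.2, 0, 0, 1]
    - [0, 0, 0, 0.15, 0, 0, 1]
    - [0, 0, 0, 0.15, 0, 0, 1]
    - [0, 0, 0, 0.15, 0, 0, 1]
    - [0, 0, 0, 0.15, 0, 0, 1]
    - [0, 0, 0, 0, 0, 0, 1]

```text
t: 14.2
tool_pos: [0.5264, 0.0269, 0.049]
orientation: [[-0.257, 0.966, -0.0], [0.966, 0.257, 0.0], [0.0, -0.0, -1.0]]
force: [0.3, -1.0, 0.1]
opening: 0.0001
gripper_force: 0.0
```

```bash
cat > lid.py <<'E'
from h import *
rep()
for n in("side","top"):
    s=bot.snapshot(n)
    for k in("jar_lid","stop_face"):
        for d in bot.tip_of(n,k)[:3]: print(n,k,round(d["score"],2),np.round(d["point"]),tocr(at_z(s,d["point"],.0435)).round(4))
E
python3 lid.py
```

```text
t 14.2 tcp cr [-0.0145 -0.0006] z 0.049 yaw err 0.1 zax [-0.  0. -1.] F cr -1.05 0.01 0.09 open 0.0001 reach 0.019 q [ 0.05  0.35 -0.5   0.72  0.    1.36]
side jar_lid 0.86 [368. 158.] [-0.1253  0.1189]
side jar_lid 0.71 [318. 203.] [0.0684 0.0075]
side jar_lid 0.63 [338. 127.] [-0.2941  0.0397]
side stop_face 0.92 [311. 208.] [ 0.087  -0.0044]
top jar_lid 0.56 [298. 207.] [ 0.0733 -0.0036]
top jar_lid 0.52 [422. 190.] [-0.2303  0.0395]
top stop_face 0.63 [292. 209.] [ 0.0875 -0.0028]
```

Request:
servo_tool:
  series:
    - [0, 0, 0, 0.08, 0, 0, 1]
    - [0, 0, 0, 0.08, 0, 0, 1]
    - [0, 0, 0, 0.08, 0, 0, 1]
    - [0, 0, 0, 0.08, 0, 0, 1]
    - [0, 0, 0, 0.08, 0, 0, 1]
    - [0, 0, 0, 0, 0, 0, 1]

```text
t: 15.1
tool_pos: [0.5233, 0.0385, 0.049]
orientation: [[-0.257, 0.967, -0.0], [0.967, 0.257, 0.0], [0.001, -0.0, -1.0]]
force: [0.1, -0.0, -1.1]
opening: -0.0001
gripper_force: 0.0
```

```bash
python3 lid.py
```

```text
t 15.1 tcp cr [-0.0025 -0.0006] z 0.049 yaw err 0.09 zax [-0.  0. -1.] F cr -0.05 -0.08 -1.11 open -0.0001 reach 0.019 q [ 0.07  0.35 -0.5   0.72  0.    1.38]
side jar_lid 0.97 [335. 128.] [-0.2856  0.031 ]
side jar_lid 0.76 [367. 158.] [-0.1276  0.1169]
side jar_lid 0.66 [314. 208.] [0.0866 0.0018]
side stop_face 0.94 [313. 207.] [ 0.0822 -0.0014]
top jar_lid 0.85 [293. 210.] [ 0.0872 -0.0005]
top jar_lid 0.53 [420. 190.] [-0.2231  0.0377]
top stop_face 0.58 [292. 212.] [0.0901 0.0045]
top stop_face 0.43 [211. 219.] [ 0.2808 -0.0315]
```

Nearly home. I'll push in small steps until the force rises.

Request:
servo_tool:
  series:
    - [0, 0, 0, 0.06, 0, 0, 1]
    - [0, 0, 0, 0.06, 0, 0, 1]
    - [0, 0, 0, 0.06, 0, 0, 1]
    - [0, 0, 0, 0, 0, 0, 1]

```text
t: 15.8
tool_pos: [0.5219, 0.0435, 0.049]
orientation: [[-0.256, 0.967, -0.0], [0.967, 0.256, 0.0], [0.0, -0.0, -1.0]]
force: [-0.2, -0.2, 0.9]
opening: -0.0
gripper_force: 0.0
```

```bash
python3 -c "
from h import *
rep()"
```

```text
t 15.8 tcp cr [ 0.0027 -0.0006] z 0.049 yaw err 0.08 zax [-0.  0. -1.] F cr -0.16 0.27 0.91 open -0.0 reach 0.019 q [ 0.08  0.34 -0.51  0.72  0.    1.39]
```

Request:
servo_tool:
  series:
    - [0, 0, 0, 0.06, 0, 0, 1]
    - [0, 0, 0, 0.06, 0, 0, 1]
    - [0, 0, 0, 0, 0, 0, 1]

```text
t: 16.1
tool_pos: [0.5219, 0.0438, 0.0494]
orientation: [[-0.255, 0.967, 0.002], [0.967, 0.255, -0.007], [-0.007, -0.0, -1.0]]
force: [1.6, -12.8, 2.3]
opening: 0.0001
gripper_force: 0.6
```

```bash
python3 -c "
from h import *
rep()"
```

```text
t 16.1 tcp cr [ 0.003  -0.0007] z 0.0494 yaw err -0.03 zax [ 0.002 -0.007 -1.   ] F cr -12.79 1.68 2.27 open 0.0001 reach 0.019 q [ 0.09  0.34 -0.51  0.72 -0.01  1.4 ]
```

A firm 12.8 N at TCP x = 0.003, where I predicted it: the lid is home. Retreating.

Request:
servo_tool:
  series:
    - [0, 0, 0, -0.06, 0, 0, 1]
    - [0, 0, 0, -0.06, 0, 0, 1]
    - [0, 0, 0, -0.2, 0, 0, 1]
    - [0, 0, 0, -0.6, 0, 0, 1]
    - [0, 0, 0, -0.8, 0, 0, 1]
    - [0, 0, 0, 0, 0, -1, 1]
    - [0, 0, 0, -0.5, 0, -1, 1]
    - [0, 0, 0, -0.8, 0, -1, 1]

```text
t: 16.9
tool_pos: [0.5438, -0.0405, 0.1397]
orientation: [[-0.258, 0.966, -0.001], [0.966, 0.258, 0.001], [0.002, -0.001, -1.0]]
force: [0.9, 0.0, 0.1]
opening: -0.0
gripper_force: 0.0
```

Request:
servo_tool:
  series:
    - [0, 0, 0, -0.8, 0, -1, 1]
    - [0, 0, 0, -1, 0, -1, 1]
    - [0, 0, 0, -1, 0, -0.5, 1]
    - [0, 0, 0, -1, 0, 0, 1]
    - [0, 0, 0, -1, 0, 0, 1]
    - [0, 0, 0, 0, 0, 0, 1]
    - [0, 0, 0, 0, 0, 0, 1]

```text
t: 17.6
tool_pos: [0.581, -0.1804, 0.2135]
orientation: [[-0.255, 0.967, -0.001], [0.967, 0.255, 0.001], [0.001, -0.0, -1.0]]
force: [-0.1, 0.8, -1.4]
opening: -0.0002
gripper_force: 0.0
```

```bash
sed -i 's/(290,110)/(270,150)/;s/(290,160)/(260,160)/' look.py; python3 look.py d7; python3 lid.py
```

```text
t 17.6 tcp cr [-0.2288 -0.0005] z 0.2135 yaw err -0.01 zax [-0.001  0.001 -1.   ] F cr 0.76 -0.08 -1.4 open -0.0002 reach 0.019 q [-0.3   0.35 -0.09  1.14  0.    1.01]
t 17.7 tcp cr [-0.2278 -0.0007] z 0.2137 yaw err 0.09 zax [-0.001  0.001 -1.   ] F cr 0.35 0.28 0.61 open 0.0001 reach 0.019 q [-0.3   0.34 -0.09  1.14  0.    1.01]
side jar_lid 0.86 [366. 159.] [-0.1227  0.1163]
side jar_lid 0.82 [314. 208.] [0.0887 0.0013]
side jar_lid 0.31 [228. 262.] [ 0.2594 -0.1427]
side stop_face 0.63 [313. 210.] [ 0.0941 -0.0006]
top jar_lid 0.97 [291. 210.] [ 0.0907 -0.0012]
top jar_lid 0.76 [375. 237.] [-0.0835  0.1188]
top jar_lid 0.67 [421. 188.] [-0.2291  0.0337]
top stop_face 0.95 [290. 210.] [ 0.0947 -0.0011]
top stop_face 0.38 [211. 217.] [ 0.2784 -0.0363]
```

View pics/d7.png

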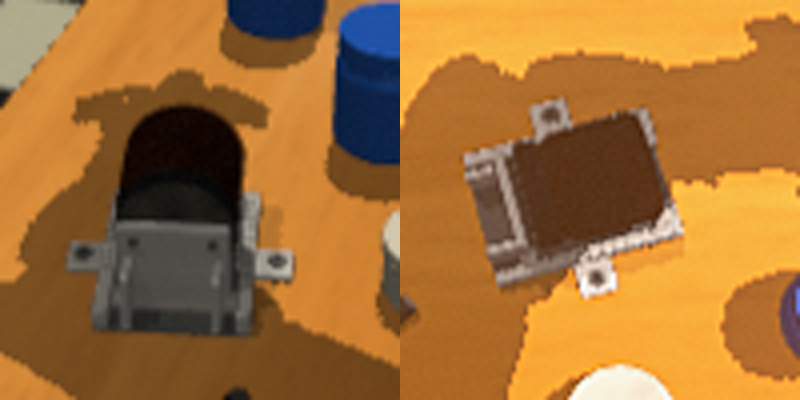

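The jar lies centred on the rollers with its lid against the stop plate (top view: lid edge at (289,209) meets the plate). The arm is clear, so I'm handing in.

```bash
python3 -c "
from plant import bot
print(bot.finish_job())"
```

```text
the job is handed in; nothing more can be done
None
```

The jar lies on its side on the two rollers with its lid against the end stop, pushed into place without gripping or lifting. The other items weren't touched, and the job is handed in; no verdict came back.

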